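# Zero a coffee grinder by feel and set its grind

### The job

Set the grind on the coffee grinder. First nudge its collar finer (clockwise seen from above) by the bar handle until you feel the burrs just touch; then open it coarser until the burr itself is well past the setting (the thread has two divisions of play), and finally bring it back finer so that it ends four scale divisions coarser than where the burrs touched, with that play taken up in the finer direction. Push the handle gently with a fingertip instead of gripping it - 20 N is already too much - and leave everything else on the console as it is.

Things in the scene. Friction and masses are not known exactly. Their poses are not given: they have to be found in the camera images.
- grinder: Coffee grinder, fixed; bare aluminium C-shape on a dark foot, 235 mm deep, 130 mm wide. Its flat top is 207 mm above the table: a round head (radius 64 mm) about the collar's axis and a 116 mm wide drive head reaching 142 mm behind it. On the head stand only the collar and, above it, a short hopper (radius 37 mm, lid top at 265 mm). Origin on the table under the axis, x to the back, z up.
- axis (a point): Point on the collar's vertical turning axis at the handle's height, 227 mm above the table. Round the collar lies a fixed steel ring (to 63 mm radius) with black graduation lines: one division is 0.15 rad (8.6 degrees), every fifth line is longer. Four divisions = 0.6 rad of collar turn, read both times with the collar pushing finer.
- handle (a point): Point on the bar handle's centreline 85 mm from the axis; x axis outwards along the handle. The handle is a straight level bar standing out radially from the collar, with a black round sleeve 13 mm thick from 58 to 105 mm from the axis. Its underside is 13 mm above the grinder's top, 220 mm above the table; both its sides are free, so a fingertip can be put down on either.
- collar: Dark knurled collar, radius 47 mm, 207 to 237 mm high, one piece with the handle and an index blade under it; origin on the axis at 207 mm, x along the handle. Clockwise from above is finer, counter-clockwise coarser. At 85 mm it takes about 0.4 N to turn through the play, about 4 N to drive the burr; it stops solid where the burrs touch and 1.6 rad coarser.
- play (a joint): Play between the collar and the burr carrier's thread, hidden: 0 rad = taken up in the finer direction (the collar pushes the carrier finer), 0.30 rad (two divisions) = taken up in the coarser direction. In between, turning the collar does not move the burr. It stays where it is left.
- burr (a joint): Height (m) of the upper burr over the lower, hidden: 0 = touching; 0.000318 m per rad driven coarser, four divisions = 0.191 mm. The reading's error is far larger: the touch must be felt. It lies 0.3 to 1.3 rad finer than the handle's start, anywhere on the scale.
- cup: Steel dosing cup, 58 mm wide, 75 mm high, on the grinder's foot under the chute; origin under its centre.
- brush: Cleaning brush with round wooden handle, 130 mm long and 17 mm high, lying beside the grinder; origin on the table at its ferrule.
- bowl: Shallow white porcelain bowl, 184 mm wide, 45 mm high; origin under its centre.
- keys: Two keys on a steel ring lying in the bowl; origin at the ring.
- jar: Clear glass jar with metal screw-top lid, 92 mm wide, 132 mm high; origin under its centre.
- remote: Grey plastic gate remote, 72 x 38 x 13 mm, lying flat; origin under its centre.
- phone_stand: Wooden phone stand, foot 95 x 75 mm, 112 mm high, empty; origin under its centre.
- sunglasses: Folded sunglasses standing on their lens rims, 138 mm wide, 47 mm high; origin on the table under the bridge.

How it is judged:
By the outcome, as a careful person would: the job done as asked, in the order asked, and still so for the second after the job is handed in, with the robot touching nothing.
It also fails if it takes over 67 s, if anything falls off the work surface, if the arm or the gripper's body presses on something with over 40 N, if the wrist force passes 120 N, or if a joint passes its speed limit or range.

### The arm

A 6-joint arm with a two-finger parallel gripper is mounted at the origin on the work surface. World frame = base frame: x ahead of the robot, y to its left, z up, the work surface at z = 0. Lengths are in m, angles in rad, forces in N, time in s.
With the tool pointing down it reaches from about 0.275 to 0.875 m from the base axis. Payload 12.5 kg.
Tool frame: the origin (TCP) lies at the very end of the fingers, on their centre line; the grasp point (between the pads) lies 19 mm behind it; z points along the fingers, y is the line along which they close (so a half turn about z gives the same grasp; the last joint's range is limited). The gripper opens to 85 mm and grips with 20 to 120 N. Pads are 22 mm wide; open, the fingers measure 114 mm over their backs; the gripper's body (76 mm by 85 mm) begins 54 mm behind the grasp point. The pads swing forward as they close: fully open they stand 13 mm farther back than shut.
Start: joints at [-1.307, 0.351, 1.652, -0, 1.139, -0.085], TCP at [0.188, -0.517, 0.231] pointing down, gripper open.
Joint ranges: [-2.75, 2.75], [-0.79, 2.1], [0.01, 2.65], [-1.57, 4.71], [0.07, 3.14], [-2.87, 2.87]. Speed limits (rad/s): [2.22, 2.22, 2.79, 3.14, 3.14, 3.14].

### API

Orientations are given as a 3x3 rotation matrix whose columns are the frame's x, y, z axes.
In Python, from rig import bot, cam, probe_bus gives the robot as it stands (bot), with the cameras (cam) and the readings (probe_bus).
- The arm moves only by the shell command python3 nudge.py 'ROWS' [OPENING] [FORCE]. ROWS is rows parted by semicolons, their numbers by spaces, 1 to 12 of them, each of 4 numbers: dx, dy, dz in m, then a turn about the tool's z in rad; each row is the pose to reach, as a shift and turn from the pose commanded when the command began, along the tool's axes at that moment; what a row does not reach only later rows make up. A row lasts 1/8 s, in which the tool goes at most 0.0625 m and 0.188 rad, less where a joint would pass 70% of its speed; a pose out of reach is approached as far as the arm can. OPENING is the finger opening in m, set as the command begins (- or left out keeps the last). The fingers move at their own pace and stop on an object; FORCE is the grip in N (left out, the last holds). Time passes only in rows, so rows that do not move let the fingers close. It prints the time, the measured TCP pose, the force, the opening and the grip force at its end.
- probe_bus.sense(): the state, without advancing time (a new reading comes with each control period).
- cam.camera(name): name is "scene" or "top" or "wrist"; returns the picture (480x640x3 uint8, red, green, blue); there is no depth.
- cam.calibration(name): a dict with "fx", "fy", "cx", "cy" (pixels), "view" (4x4, takes a point from world to camera coordinates). Camera axes: x right, y down, z forward; pixel columns grow to the right and rows downward; lengths in m; the calibration is good to about 2 mm. A picture is of the moment at which its call begins: read the wrist's pose just before it. calibration takes no time and is no camera call; for the wrist camera it gives the pose at the moment of the call.
- bot.finish_job(): hands the job in; it is judged then, once.
The state is a dict: "time": time; "joint_pos": joint angles; "qd": joint speeds; "tau": joint torques, N m; "eef_pos": TCP position; "orientation": TCP orientation; "wrist_force": force on the tool from outside, world axes, zero at the start; "wrist_torque": the same for the moment, N m; "gripper_width": finger opening in m; "gripper_force": force on a finger pad.
Only numpy, scipy, OpenCV 4.12 (cv2) and the standard library are available. Lean on these libraries where they do the work, as an engineer would, in place of code of your own. Each camera call takes 0.05 s, during which the arm holds its last target. There are 200 camera calls.

## Working session

There is one attempt and no reset: what is moved stays moved. The work goes in short steps, Python scripts to look and compute and a shell command to move; the robot and the scene stay as the last step left them, time stands still between calls to the robot, and variables do not carry over. Pictures are saved under pics/ and viewed, at most 10 in all, crops included, and the job is handed in when it is done.

```bash
ls; mkdir -p pics
python3 - <<'E'
from rig import bot, cam, probe_bus
import cv2,numpy as np
np.set_printoptions(precision=4,suppress=True)
for n in("scene","top"):
    im=cam.camera(n);cv2.imwrite(f"pics/{n}.png",im[:,:,::-1]);c=cam.calibration(n);print(c)
s=probe_bus.sense();print(s)
E
```

```text
nudge.py
pics
rig.py
{'fx': 440.3068969489421, 'fy': 440.3068969489421, 'cx': 316.80674880073803, 'cy': 241.4136432811563, 'view': array([[ 0.8118,  0.5838,  0.0153, -0.4269],
       [ 0.3916, -0.5247, -0.7559, -0.0988],
       [-0.4332,  0.6196, -0.6546,  1.4766],
       [ 0.    ,  0.    ,  0.    ,  1.    ]])}
{'fx': 527.9647180157446, 'fy': 527.9647180157446, 'cx': 310.57117454956597, 'cy': 238.4881537035521, 'view': array([[-0.0083, -0.9998, -0.0191,  0.0022],
       [-0.9966,  0.0099, -0.0823,  0.5396],
       [ 0.0824,  0.0184, -0.9964,  1.5066],
       [ 0.    ,  0.    ,  0.    ,  1.    ]])}
{'time': 0.1, 'joint_pos': array([-1.3066,  0.3512,  1.6523,  0.    ,  1.1391, -0.0846]), 'qd': array([ 0.0014, -0.0009, -0.0003,  0.0004,  0.0013,  0.0005]), 'tau': array([  0.0004, -50.6835, -29.1874,  -0.0001,   0.0027,  -0.    ]), 'eef_pos': array([ 0.1879, -0.5166,  0.2308]), 'orientation': array([[ 0.9398,  0.3418, -0.0003],
       [ 0.3418, -0.9398,  0.001 ],
       [ 0.0001, -0.001 , -1.    ]]), 'wrist_force': array([-0.5614,  0.6466, -0.5785]), 'wrist_torque': array([-0.037 , -0.023 , -0.0422]), 'gripper_force': 0.0, 'gripper_width': 0.0853966413657851}
```

View pics/top.png

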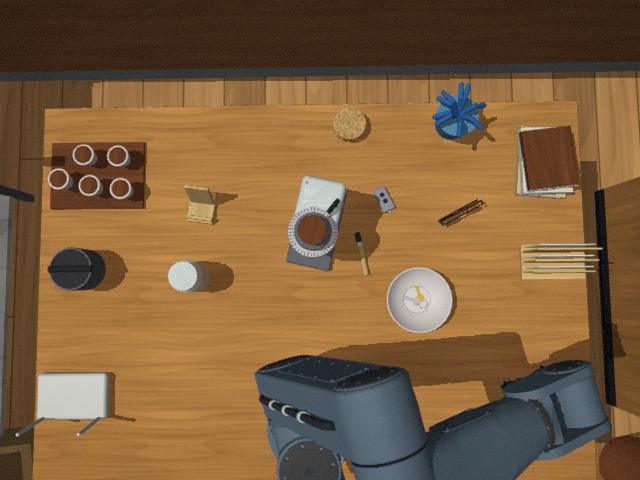

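View pics/scene.png

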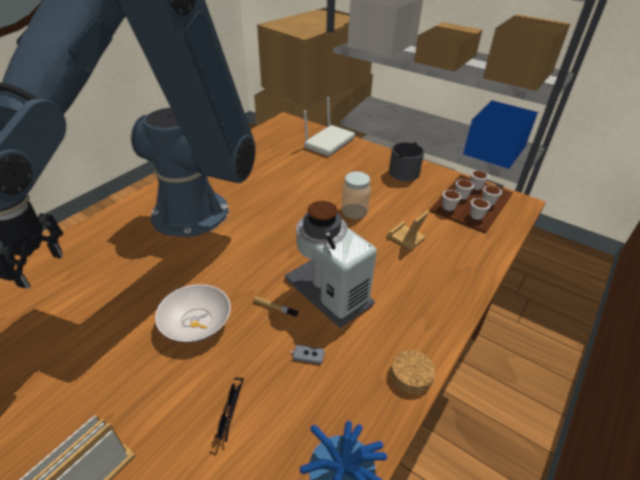

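The top view shows the grinder's brown lid near (313,229), with the black handle pointing up and right to about (336,205). In the scene view the grinder is near (325,240). Next I'll measure the axis and handle in the top view.

```bash
cat > h.py <<'E'
from rig import bot, cam, probe_bus
import cv2,numpy as np
np.set_printoptions(precision=4,suppress=True)
def ray(c,u,v,z):
    V=np.array(c["view"]);R=V[:3,:3];o=-R.T@V[:3,3]
    d=R.T@np.array([(u-c["cx"])/c["fx"],(v-c["cy"])/c["fy"],1]);return o+d*(z-o[2])/d[2]
def blobs(m,amin=20):
    n,l,st,ce=cv2.connectedComponentsWithStats(m.astype(np.uint8));return [(st[i],ce[i],l==i) for i in range(1,n) if st[i][4]>=amin]
E
python3 - <<'E'
from h import *
for n,roi in(("top",(180,270,280,350)),("scene",(190,270,290,360))):
    im=cv2.imread(f"pics/{n}.png");c=cam.calibration(n)
    y0,y1,x0,x1=roi;s=im[y0:y1,x0:x1].astype(int);hsv=cv2.cvtColor(s.astype(np.uint8),cv2.COLOR_BGR2HSV).astype(int)
    lid=(hsv[...,1]>90)&(hsv[...,2]<170)&(hsv[...,2]>40)
    for st,ce,_ in blobs(lid,60): u,v=ce+[x0,y0];print(n,"lid",st,u,v,ray(c,u,v,.265))
    for st,ce,_ in blobs(s.max(2)<45,15): u,v=ce+[x0,y0];print(n,"dark",st+[x0,y0,0,0,0],u,v,ray(c,u,v,.227))
im=cv2.imread("pics/top.png")[170:280,265:365];cv2.imwrite("pics/ct.png",cv2.resize(im,None,fx=5,fy=5,interpolation=2))
E
```

```text
top lid [ 50   9  20  81 754] 343.0716180371353 234.3554376657825 [ 0.5288 -0.0864  0.265 ]
top lid [ 18  35  30  30 697] 312.3299856527977 229.4519368723099 [ 0.5416 -0.0117  0.265 ]
top dark [328 200  11  13  47] 333.1914893617021 205.74468085106383 [ 0.6048 -0.0642  0.227 ]
scene lid [   0    0   70   80 1599] 321.34333958724204 219.2983114446529 [ 0.5682 -0.0477  0.265 ]
scene dark [306 215  30  14 228] 320.0043859649123 222.08333333333334 [ 0.5446 -0.0185  0.227 ]
scene dark [305 224   6  10  28] 306.92857142857144 228.78571428571428 [ 0.5344 -0.0585  0.227 ]
scene dark [326 234   8  14  40] 330.0 239.975 [ 0.6023 -0.0594  0.227 ]
```

View pics/ct.png

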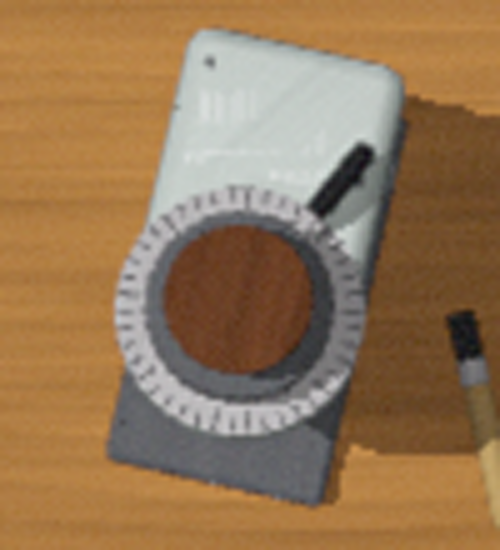

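The zoomed top view shows the lid centre at crop (240,300) and the sleeve from (315,210) to (365,150). That puts the axis at about (0.5416, -0.0117) and the handle at azimuth -39.7°. I'll move to a hover point on the handle's counter-clockwise side.

```bash
python3 nudge.py '0 0 -0.06 0;0.574 -0.295 -0.07 -0.529;0.574 -0.295 -0.07 -0.529;0.574 -0.295 -0.07 -0.529;0.574 -0.295 -0.07 -0.529;0.574 -0.295 -0.07 -0.529;0.574 -0.295 -0.07 -0.529;0.574 -0.295 -0.07 -0.529;0.574 -0.295 -0.07 -0.529;0.574 -0.295 -0.07 -0.529;0.574 -0.295 -0.07 -0.529;0.574 -0.295 -0.07 -0.529' 0 20
python3 nudge.py '0.0 0 0 0;0 0 0 0'
python3 - <<'E'
from h import *
s=probe_bus.sense();print(s["eef_pos"],s["orientation"],s["joint_pos"])
c=cam.calibration("wrist");im=cam.camera("wrist");cv2.imwrite("pics/w1.png",im[:,:,::-1]);print(c)
E
```

```text
time: 1.6
eef_pos: [0.6279, -0.0407, 0.3004]
orientation: [[0.637, 0.771, -0.001], [0.771, -0.637, 0.0], [-0.0, -0.001, -1.0]]
wrist_force: [-0.6, -0.5, 0.1]
gripper_width: 0.0001
gripper_force: 0.0
time: 1.85
eef_pos: [0.6259, -0.0445, 0.3012]
orientation: [[0.64, 0.769, -0.001], [0.769, -0.64, -0.0], [-0.001, -0.0, -1.0]]
wrist_force: [-1.0, 0.9, -0.2]
gripper_width: -0.0
gripper_force: 0.0
[ 0.6259 -0.0445  0.3012] [[ 0.6395  0.7688 -0.0006]
 [ 0.7688 -0.6395 -0.0002]
 [-0.0005 -0.0004 -1.    ]] [-0.145   0.4389  1.3483 -0.0003  1.355   0.549 ]
{'fx': 358.24189141236775, 'fy': 358.24189141236775, 'cx': 315.2033373476069, 'cy': 240.6903937936445, 'view': array([[ 0.7689, -0.6393, -0.0006, -0.5084],
       [-0.6108, -0.7348,  0.295 ,  0.2908],
       [-0.189 , -0.2264, -0.9555,  0.5562],
       [ 0.    ,  0.    ,  0.    ,  1.    ]])}
```

View pics/w1.png

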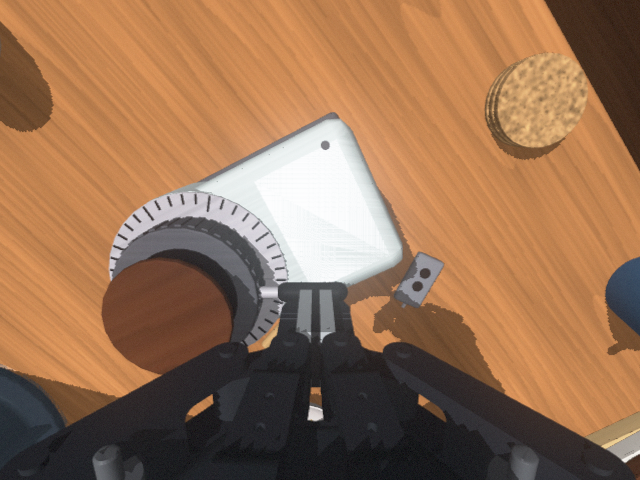

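The wrist view shows the handle nearly level at row ~292: bare bar at (268,293), sleeve from column 280 to 346. The closed fingertips are just below it and the lid is at (168,317). I'll check these against the top-view estimate.

Run:
```python
from h import *
c=cam.calibration("wrist")
print("handle",ray(c,346,291,.227),ray(c,266,293,.227))
im=cv2.imread("pics/w1.png");hsv=cv2.cvtColor(im,cv2.COLOR_BGR2HSV)
m=(hsv[...,1]>100)&(hsv[...,2]<130)
for st,ce,b in blobs(m[250:380,95:240],3000):
    k,_=cv2.findContours(b.astype(np.uint8),0,1);(e,ax,an)=cv2.fitEllipse(max(k,key=len));e=np.array(e)+[95,250];print(st,e,ax,an,ray(c,*e,.265))
for p in((346,288),(346,297),(312,284),(312,299)):print(p,ray(c,*p,.227))
t=cam.calibration("top");print("ring",ray(t,313,232,.21))
```

```text
handle [ 0.6238 -0.0776  0.227 ] [ 0.5818 -0.0445  0.227 ]
[    7     7   131   123 11150] [164.746  314.8043] (112.59027862548828, 127.49468231201172) 96.9888687133789 [ 0.5448 -0.0078  0.265 ]
(346, 288) [ 0.6251 -0.0759  0.227 ]
(346, 297) [ 0.6211 -0.081   0.227 ]
(312, 284) [ 0.6096 -0.0592  0.227 ]
(312, 299) [ 0.6026 -0.0676  0.227 ]
ring [ 0.5406 -0.0125  0.21  ]
```

```bash
cat > st.py <<'E'
# prints tip angle/radius about the axis and the tangential force; exit 1 above limit
from h import *
import sys
A=np.array([.5416,-.0117]);s=probe_bus.sense();p=s["eef_pos"];d=p[:2]-A
o=s["orientation"];x,y=o[:2,0],o[:2,1];f=s["wrist_force"]
print("t%.2f ang %.4f yaw %.4f s %.4f R %.4f z %.4f  fx %.1f fy %.1f fz %.1f"%(s["time"],np.arctan2(d[1],d[0]),np.arctan2(y[1],y[0]),d@x,d@y,p[2],f[:2]@x,f[:2]@y,f[2]))
sys.exit(abs(f[:2]@x)>float(sys.argv[1]))
E
python3 nudge.py '0 0 0.04 0;0 0 0.07 0;0 0 0.087 0;0 0 0.087 0' >/dev/null; python3 st.py 4 && python3 nudge.py '-0.003 0 0 0;-0.006 0 0 0;-0.006 0 0 0'>/dev/null; python3 st.py 3 && python3 nudge.py '-0.0015 0 0 0;-0.003 0 0 0' >/dev/null; python3 st.py 3 && python3 nudge.py '-0.001 0 0 0;-0.002 0 0 0' >/dev/null;  python3 st.py 3 && python3 nudge.py '-0.001 0 0 0;-0.002 0 0 0' >/dev/null;  python3 st.py 3
```

```text
t2.40 ang -0.3654 yaw -0.6938 s 0.0292 R 0.0856 z 0.2139  fx -0.0 fy -0.4 fz -0.0
t2.40 ang -0.3654 yaw -0.6938 s 0.0292 R 0.0856 z 0.2139  fx -0.0 fy -0.4 fz -0.0
t2.40 ang -0.3654 yaw -0.6938 s 0.0292 R 0.0856 z 0.2139  fx -0.0 fy -0.4 fz -0.0
t2.40 ang -0.3654 yaw -0.6938 s 0.0292 R 0.0856 z 0.2139  fx -0.0 fy -0.4 fz -0.0
t2.40 ang -0.3654 yaw -0.6938 s 0.0292 R 0.0856 z 0.2139  fx -0.0 fy -0.4 fz -0.0False
False
False
False
False
```

```bash
sed -i 's/sys.exit(\(.*\))$/sys.exit(int(\1))/' st.py
python3 nudge.py '-0.003 0 0 0;-0.006 0 0 0;-0.006 0 0 0'>/dev/null; python3 st.py 3 && python3 nudge.py '-0.0015 0 0 0;-0.003 0 0 0' >/dev/null; python3 st.py 3 && python3 nudge.py '-0.001 0 0 0;-0.002 0 0 0' >/dev/null;  python3 st.py 3 && python3 nudge.py '-0.001 0 0 0;-0.002 0 0 0' >/dev/null;  python3 st.py 3
```

```text
t2.77 ang -0.4232 yaw -0.6933 s 0.0238 R 0.0859 z 0.2150  fx 1.0 fy 0.4 fz -0.7
t3.02 ang -0.4545 yaw -0.6930 s 0.0208 R 0.0857 z 0.2143  fx -0.1 fy -0.2 fz 0.2
t3.27 ang -0.4767 yaw -0.6930 s 0.0188 R 0.0857 z 0.2143  fx 0.9 fy 0.1 fz 0.7
t3.52 ang -0.4991 yaw -0.6930 s 0.0168 R 0.0857 z 0.2143  fx 0.8 fy 0.2 fz 0.1
```

```bash
python3 nudge.py '-0.0017 0.0003 0 0.02;-0.0034 0.0006 0 0.04' >/dev/null; python3 st.py 6.5 && python3 nudge.py '-0.0017 0.0003 0 0.02;-0.0034 0.0006 0 0.04' >/dev/null && python3 st.py 6.5 && python3 nudge.py '-0.0017 0.0003 0 0.02;-0.0034 0.0006 0 0.04' >/dev/null && python3 st.py 6.5 && python3 nudge.py '-0.0017 0.0003 0 0.02;-0.0034 0.0006 0 0.04' >/dev/null && python3 st.py 6.5 && python3 nudge.py '-0.0017 0.0003 0 0.02;-0.0034 0.0006 0 0.04' >/dev/null && python3 st.py 6.5 && python3 nudge.py '-0.0017 0.0003 0 0.02;-0.0034 0.0006 0 0.04' >/dev/null && python3 st.py 6.5
```

```text
t3.77 ang -0.5393 yaw -0.7345 s 0.0169 R 0.0857 z 0.2143  fx 0.9 fy -0.5 fz 0.5
t4.03 ang -0.5787 yaw -0.7744 s 0.0170 R 0.0856 z 0.2143  fx 0.8 fy -0.2 fz -0.2
t4.28 ang -0.6183 yaw -0.8144 s 0.0170 R 0.0856 z 0.2143  fx 0.9 fy -1.2 fz -0.3
t4.53 ang -0.6580 yaw -0.8543 s 0.0170 R 0.0856 z 0.2143  fx 0.4 fy 0.7 fz -0.1
t4.78 ang -0.6976 yaw -0.8943 s 0.0171 R 0.0856 z 0.2143  fx 1.0 fy 0.0 fz 0.5
t5.03 ang -0.7371 yaw -0.9343 s 0.0171 R 0.0856 z 0.2143  fx 0.7 fy 0.4 fz -0.1
```

```bash
python3 nudge.py '-0.0017 0.0003 0 0.02;-0.0034 0.0006 0 0.04' >/dev/null; python3 st.py 6.5 && python3 nudge.py '-0.0017 0.0003 0 0.02;-0.0034 0.0006 0 0.04' >/dev/null && python3 st.py 6.5 && python3 nudge.py '-0.0017 0.0003 0 0.02;-0.0034 0.0006 0 0.04' >/dev/null && python3 st.py 6.5 && python3 nudge.py '-0.0017 0.0003 0 0.02;-0.0034 0.0006 0 0.04' >/dev/null && python3 st.py 6.5 && python3 nudge.py '-0.0017 0.0003 0 0.02;-0.0034 0.0006 0 0.04' >/dev/null && python3 st.py 6.5 && python3 nudge.py '-0.0017 0.0003 0 0.02;-0.0034 0.0006 0 0.04' >/dev/null && python3 st.py 6.5
```

```text
t5.28 ang -0.7721 yaw -0.9744 s 0.0175 R 0.0855 z 0.2144  fx 4.2 fy -1.5 fz -0.9
t5.53 ang -0.8136 yaw -1.0143 s 0.0174 R 0.0855 z 0.2143  fx 4.2 fy -1.0 fz -0.5
t5.78 ang -0.8549 yaw -1.0544 s 0.0173 R 0.0855 z 0.2143  fx 3.6 fy -1.6 fz -0.6
t6.03 ang -0.8950 yaw -1.0943 s 0.0173 R 0.0855 z 0.2143  fx 3.2 fy -2.8 fz 0.4
t6.28 ang -0.9347 yaw -1.1343 s 0.0173 R 0.0855 z 0.2143  fx 3.5 fy -1.9 fz -0.6
t6.53 ang -0.9743 yaw -1.1743 s 0.0173 R 0.0855 z 0.2143  fx 3.8 fy -2.2 fz 0.2
```

```bash
python3 nudge.py '-0.00043 0.00008 0 0.005;-0.00086 0.00017 0 0.01' >/dev/null; python3 st.py 5.5 && python3 nudge.py '-0.00043 0.00008 0 0.005;-0.00086 0.00017 0 0.01' >/dev/null && python3 st.py 5.5 && python3 nudge.py '-0.00043 0.00008 0 0.005;-0.00086 0.00017 0 0.01' >/dev/null && python3 st.py 5.5 && python3 nudge.py '-0.00043 0.00008 0 0.005;-0.00086 0.00017 0 0.01' >/dev/null && python3 st.py 5.5 && python3 nudge.py '-0.00043 0.00008 0 0.005;-0.00086 0.00017 0 0.01' >/dev/null && python3 st.py 5.5 && python3 nudge.py '-0.00043 0.00008 0 0.005;-0.00086 0.00017 0 0.01' >/dev/null && python3 st.py 5.5 && python3 nudge.py '-0.00043 0.00008 0 0.005;-0.00086 0.00017 0 0.01' >/dev/null && python3 st.py 5.5 && python3 nudge.py '-0.00043 0.00008 0 0.005;-0.00086 0.00017 0 0.01' >/dev/null && python3 st.py 5.5 && python3 nudge.py '-0.00043 0.00008 0 0.005;-0.00086 0.00017 0 0.01' >/dev/null && python3 st.py 5.5 && python3 nudge.py '-0.00043 0.00008 0 0.005;-0.00086 0.00017 0 0.01' >/dev/null && python3 st.py 5.5
```

```text
t6.78 ang -0.9832 yaw -1.1832 s 0.0173 R 0.0855 z 0.2143  fx 3.8 fy -2.4 fz 0.0
t7.03 ang -0.9932 yaw -1.1933 s 0.0173 R 0.0855 z 0.2143  fx 3.9 fy -2.1 fz 0.8
t7.28 ang -1.0035 yaw -1.2033 s 0.0173 R 0.0855 z 0.2143  fx 3.7 fy -2.7 fz 0.0
t7.53 ang -1.0133 yaw -1.2133 s 0.0173 R 0.0855 z 0.2143  fx 3.5 fy -1.9 fz 0.3
t7.78 ang -1.0239 yaw -1.2234 s 0.0173 R 0.0855 z 0.2143  fx 4.5 fy -2.4 fz -0.5
t8.03 ang -1.0339 yaw -1.2333 s 0.0173 R 0.0855 z 0.2143  fx 4.1 fy -2.8 fz 0.3
t8.28 ang -1.0438 yaw -1.2433 s 0.0173 R 0.0855 z 0.2143  fx 3.4 fy -3.1 fz 0.2
t8.53 ang -1.0538 yaw -1.2534 s 0.0173 R 0.0855 z 0.2143  fx 3.1 fy -2.2 fz 0.5
t8.78 ang -1.0641 yaw -1.2634 s 0.0173 R 0.0855 z 0.2143  fx 3.1 fy -2.6 fz -0.2
t9.03 ang -1.0739 yaw -1.2733 s 0.0173 R 0.0855 z 0.2143  fx 3.9 fy -3.4 fz 0.3
```

```bash
python3 nudge.py '-0.00043 0.00008 0 0.005;-0.00086 0.00017 0 0.01' >/dev/null; python3 st.py 5.5 && python3 nudge.py '-0.00043 0.00008 0 0.005;-0.00086 0.00017 0 0.01' >/dev/null && python3 st.py 5.5 && python3 nudge.py '-0.00043 0.00008 0 0.005;-0.00086 0.00017 0 0.01' >/dev/null && python3 st.py 5.5 && python3 nudge.py '-0.00043 0.00008 0 0.005;-0.00086 0.00017 0 0.01' >/dev/null && python3 st.py 5.5 && python3 nudge.py '-0.00043 0.00008 0 0.005;-0.00086 0.00017 0 0.01' >/dev/null && python3 st.py 5.5 && python3 nudge.py '-0.00043 0.00008 0 0.005;-0.00086 0.00017 0 0.01' >/dev/null && python3 st.py 5.5 && python3 nudge.py '-0.00043 0.00008 0 0.005;-0.00086 0.00017 0 0.01' >/dev/null && python3 st.py 5.5 && python3 nudge.py '-0.00043 0.00008 0 0.005;-0.00086 0.00017 0 0.01' >/dev/null && python3 st.py 5.5 && python3 nudge.py '-0.00043 0.00008 0 0.005;-0.00086 0.00017 0 0.01' >/dev/null && python3 st.py 5.5 && python3 nudge.py '-0.00043 0.00008 0 0.005;-0.00086 0.00017 0 0.01' >/dev/null && python3 st.py 5.5 && python3 nudge.py '-0.00043 0.00008 0 0.005;-0.00086 0.00017 0 0.01' >/dev/null && python3 st.py 5.5 && python3 nudge.py '-0.00043 0.00008 0 0.005;-0.00086 0.00017 0 0.01' >/dev/null && python3 st.py 5.5 && python3 nudge.py '-0.00043 0.00008 0 0.005;-0.00086 0.00017 0 0.01' >/dev/null && python3 st.py 5.5 && python3 nudge.py '-0.00043 0.00008 0 0.005;-0.00086 0.00017 0 0.01' >/dev/null && python3 st.py 5.5 && python3 nudge.py '-0.00043 0.00008 0 0.005;-0.00086 0.00017 0 0.01' >/dev/null && python3 st.py 5.5 && python3 nudge.py '-0.00043 0.00008 0 0.005;-0.00086 0.00017 0 0.01' >/dev/null && python3 st.py 5.5 && python3 nudge.py '-0.00043 0.00008 0 0.005;-0.00086 0.00017 0 0.01' >/dev/null && python3 st.py 5.5 && python3 nudge.py '-0.00043 0.00008 0 0.005;-0.00086 0.00017 0 0.01' >/dev/null && python3 st.py 5.5 && python3 nudge.py '-0.00043 0.00008 0 0.005;-0.00086 0.00017 0 0.01' >/dev/null && python3 st.py 5.5 && python3 nudge.py '-0.00043 0.00008 0 0.005;-0.00086 0.00017 0 0.01' >/dev/null && python3 st.py 5.5
```

```text
t9.28 ang -1.0839 yaw -1.2833 s 0.0173 R 0.0855 z 0.2143  fx 3.8 fy -2.0 fz 0.5
t9.53 ang -1.0942 yaw -1.2933 s 0.0173 R 0.0855 z 0.2143  fx 3.5 fy -2.9 fz 0.6
t9.78 ang -1.1040 yaw -1.3033 s 0.0173 R 0.0855 z 0.2143  fx 3.1 fy -2.4 fz 1.1
t10.03 ang -1.1140 yaw -1.3134 s 0.0173 R 0.0855 z 0.2143  fx 2.2 fy -2.0 fz 0.7
t10.28 ang -1.1239 yaw -1.3233 s 0.0173 R 0.0855 z 0.2143  fx 3.7 fy -3.1 fz 0.4
t10.53 ang -1.1341 yaw -1.3333 s 0.0173 R 0.0855 z 0.2143  fx 3.2 fy -2.8 fz -0.2
t10.78 ang -1.1443 yaw -1.3433 s 0.0172 R 0.0855 z 0.2143  fx 3.7 fy -2.5 fz 0.5
t11.03 ang -1.1544 yaw -1.3533 s 0.0172 R 0.0856 z 0.2143  fx 3.4 fy -2.5 fz 0.6
t11.28 ang -1.1643 yaw -1.3633 s 0.0172 R 0.0855 z 0.2143  fx 4.4 fy -1.6 fz 0.6
t11.53 ang -1.1744 yaw -1.3733 s 0.0172 R 0.0855 z 0.2143  fx 3.9 fy -2.1 fz 0.0
t11.78 ang -1.1845 yaw -1.3834 s 0.0172 R 0.0855 z 0.2143  fx 3.9 fy -2.2 fz -0.4
t12.03 ang -1.1944 yaw -1.3934 s 0.0172 R 0.0855 z 0.2143  fx 3.4 fy -2.8 fz 1.2
t12.28 ang -1.2045 yaw -1.4033 s 0.0172 R 0.0855 z 0.2143  fx 4.0 fy -2.5 fz 0.7
t12.53 ang -1.2143 yaw -1.4133 s 0.0173 R 0.0855 z 0.2143  fx 4.1 fy -2.9 fz 0.4
t12.78 ang -1.2247 yaw -1.4233 s 0.0172 R 0.0856 z 0.2143  fx 2.9 fy -1.1 fz 0.7
t13.03 ang -1.2347 yaw -1.4334 s 0.0172 R 0.0855 z 0.2143  fx 3.4 fy -2.0 fz 0.2
t13.28 ang -1.2448 yaw -1.4433 s 0.0172 R 0.0855 z 0.2143  fx 3.3 fy -2.2 fz 0.5
t13.53 ang -1.2548 yaw -1.4533 s 0.0172 R 0.0855 z 0.2143  fx 3.6 fy -1.9 fz 0.9
t13.78 ang -1.2647 yaw -1.4634 s 0.0172 R 0.0856 z 0.2143  fx 2.9 fy -2.3 fz -0.1
t14.03 ang -1.2749 yaw -1.4734 s 0.0172 R 0.0855 z 0.2143  fx 3.1 fy -3.1 fz 1.1
```

```bash
python3 nudge.py '-0.00043 0.00008 0 0.005;-0.00086 0.00017 0 0.01' >/dev/null; python3 st.py 5.5 && python3 nudge.py '-0.00043 0.00008 0 0.005;-0.00086 0.00017 0 0.01' >/dev/null && python3 st.py 5.5 && python3 nudge.py '-0.00043 0.00008 0 0.005;-0.00086 0.00017 0 0.01' >/dev/null && python3 st.py 5.5 && python3 nudge.py '-0.00043 0.00008 0 0.005;-0.00086 0.00017 0 0.01' >/dev/null && python3 st.py 5.5 && python3 nudge.py '-0.00043 0.00008 0 0.005;-0.00086 0.00017 0 0.01' >/dev/null && python3 st.py 5.5 && python3 nudge.py '-0.00043 0.00008 0 0.005;-0.00086 0.00017 0 0.01' >/dev/null && python3 st.py 5.5 && python3 nudge.py '-0.00043 0.00008 0 0.005;-0.00086 0.00017 0 0.01' >/dev/null && python3 st.py 5.5 && python3 nudge.py '-0.00043 0.00008 0 0.005;-0.00086 0.00017 0 0.01' >/dev/null && python3 st.py 5.5 && python3 nudge.py '-0.00043 0.00008 0 0.005;-0.00086 0.00017 0 0.01' >/dev/null && python3 st.py 5.5 && python3 nudge.py '-0.00043 0.00008 0 0.005;-0.00086 0.00017 0 0.01' >/dev/null && python3 st.py 5.5 && python3 nudge.py '-0.00043 0.00008 0 0.005;-0.00086 0.00017 0 0.01' >/dev/null && python3 st.py 5.5 && python3 nudge.py '-0.00043 0.00008 0 0.005;-0.00086 0.00017 0 0.01' >/dev/null && python3 st.py 5.5 && python3 nudge.py '-0.00043 0.00008 0 0.005;-0.00086 0.00017 0 0.01' >/dev/null && python3 st.py 5.5 && python3 nudge.py '-0.00043 0.00008 0 0.005;-0.00086 0.00017 0 0.01' >/dev/null && python3 st.py 5.5 && python3 nudge.py '-0.00043 0.00008 0 0.005;-0.00086 0.00017 0 0.01' >/dev/null && python3 st.py 5.5 && python3 nudge.py '-0.00043 0.00008 0 0.005;-0.00086 0.00017 0 0.01' >/dev/null && python3 st.py 5.5 && python3 nudge.py '-0.00043 0.00008 0 0.005;-0.00086 0.00017 0 0.01' >/dev/null && python3 st.py 5.5 && python3 nudge.py '-0.00043 0.00008 0 0.005;-0.00086 0.00017 0 0.01' >/dev/null && python3 st.py 5.5 && python3 nudge.py '-0.00043 0.00008 0 0.005;-0.00086 0.00017 0 0.01' >/dev/null && python3 st.py 5.5 && python3 nudge.py '-0.00043 0.00008 0 0.005;-0.00086 0.00017 0 0.01' >/dev/null && python3 st.py 5.5
```

```text
t14.28 ang -1.2848 yaw -1.4833 s 0.0172 R 0.0856 z 0.2143  fx 4.2 fy -1.7 fz -0.3
t14.53 ang -1.2949 yaw -1.4933 s 0.0172 R 0.0856 z 0.2143  fx 3.3 fy -3.1 fz 1.2
t14.78 ang -1.3052 yaw -1.5034 s 0.0172 R 0.0856 z 0.2143  fx 3.9 fy -3.0 fz 1.2
t15.03 ang -1.3149 yaw -1.5133 s 0.0172 R 0.0855 z 0.2143  fx 4.0 fy -2.5 fz 0.3
t15.28 ang -1.3250 yaw -1.5233 s 0.0172 R 0.0855 z 0.2143  fx 3.3 fy -2.5 fz 0.5
t15.53 ang -1.3351 yaw -1.5333 s 0.0172 R 0.0856 z 0.2143  fx 2.8 fy -2.8 fz 1.4
t15.78 ang -1.3454 yaw -1.5433 s 0.0172 R 0.0856 z 0.2143  fx 3.6 fy -2.1 fz 0.2
t16.02 ang -1.3553 yaw -1.5533 s 0.0172 R 0.0856 z 0.2143  fx 3.5 fy -2.4 fz 0.5
t16.27 ang -1.3653 yaw -1.5633 s 0.0172 R 0.0856 z 0.2143  fx 4.0 fy -2.5 fz 0.5
t16.52 ang -1.3755 yaw -1.5733 s 0.0172 R 0.0856 z 0.2143  fx 4.0 fy -2.1 fz 0.5
t16.77 ang -1.3851 yaw -1.5833 s 0.0172 R 0.0856 z 0.2143  fx 4.4 fy -2.6 fz 0.5
t17.02 ang -1.3955 yaw -1.5933 s 0.0171 R 0.0855 z 0.2143  fx 3.5 fy -2.9 fz 0.2
t17.27 ang -1.4054 yaw -1.6033 s 0.0172 R 0.0856 z 0.2143  fx 3.4 fy -1.5 fz -0.1
t17.52 ang -1.4154 yaw -1.6133 s 0.0172 R 0.0856 z 0.2143  fx 3.2 fy -2.9 fz 0.2
t17.77 ang -1.4255 yaw -1.6233 s 0.0172 R 0.0856 z 0.2143  fx 3.5 fy -2.1 fz 0.7
t18.02 ang -1.4356 yaw -1.6334 s 0.0171 R 0.0856 z 0.2143  fx 3.1 fy -2.9 fz -0.1
t18.27 ang -1.4456 yaw -1.6433 s 0.0171 R 0.0856 z 0.2143  fx 2.6 fy -1.9 fz 0.3
t18.52 ang -1.4557 yaw -1.6534 s 0.0171 R 0.0856 z 0.2143  fx 3.5 fy -2.8 fz 0.3
t18.77 ang -1.4659 yaw -1.6633 s 0.0171 R 0.0856 z 0.2143  fx 3.7 fy -2.4 fz 0.6
t19.02 ang -1.4759 yaw -1.6734 s 0.0171 R 0.0856 z 0.2143  fx 4.4 fy -2.2 fz 1.3
```

```bash
python3 nudge.py '-0.00043 0.00008 0 0.005;-0.00086 0.00017 0 0.01' >/dev/null; python3 st.py 5.5 && python3 nudge.py '-0.00043 0.00008 0 0.005;-0.00086 0.00017 0 0.01' >/dev/null && python3 st.py 5.5 && python3 nudge.py '-0.00043 0.00008 0 0.005;-0.00086 0.00017 0 0.01' >/dev/null && python3 st.py 5.5 && python3 nudge.py '-0.00043 0.00008 0 0.005;-0.00086 0.00017 0 0.01' >/dev/null && python3 st.py 5.5 && python3 nudge.py '-0.00043 0.00008 0 0.005;-0.00086 0.00017 0 0.01' >/dev/null && python3 st.py 5.5 && python3 nudge.py '-0.00043 0.00008 0 0.005;-0.00086 0.00017 0 0.01' >/dev/null && python3 st.py 5.5 && python3 nudge.py '-0.00043 0.00008 0 0.005;-0.00086 0.00017 0 0.01' >/dev/null && python3 st.py 5.5 && python3 nudge.py '-0.00043 0.00008 0 0.005;-0.00086 0.00017 0 0.01' >/dev/null && python3 st.py 5.5 && python3 nudge.py '-0.00043 0.00008 0 0.005;-0.00086 0.00017 0 0.01' >/dev/null && python3 st.py 5.5 && python3 nudge.py '-0.00043 0.00008 0 0.005;-0.00086 0.00017 0 0.01' >/dev/null && python3 st.py 5.5 && python3 nudge.py '-0.00043 0.00008 0 0.005;-0.00086 0.00017 0 0.01' >/dev/null && python3 st.py 5.5 && python3 nudge.py '-0.00043 0.00008 0 0.005;-0.00086 0.00017 0 0.01' >/dev/null && python3 st.py 5.5 && python3 nudge.py '-0.00043 0.00008 0 0.005;-0.00086 0.00017 0 0.01' >/dev/null && python3 st.py 5.5 && python3 nudge.py '-0.00043 0.00008 0 0.005;-0.00086 0.00017 0 0.01' >/dev/null && python3 st.py 5.5 && python3 nudge.py '-0.00043 0.00008 0 0.005;-0.00086 0.00017 0 0.01' >/dev/null && python3 st.py 5.5 && python3 nudge.py '-0.00043 0.00008 0 0.005;-0.00086 0.00017 0 0.01' >/dev/null && python3 st.py 5.5 && python3 nudge.py '-0.00043 0.00008 0 0.005;-0.00086 0.00017 0 0.01' >/dev/null && python3 st.py 5.5 && python3 nudge.py '-0.00043 0.00008 0 0.005;-0.00086 0.00017 0 0.01' >/dev/null && python3 st.py 5.5 && python3 nudge.py '-0.00043 0.00008 0 0.005;-0.00086 0.00017 0 0.01' >/dev/null && python3 st.py 5.5 && python3 nudge.py '-0.00043 0.00008 0 0.005;-0.00086 0.00017 0 0.01' >/dev/null && python3 st.py 5.5
```

```text
t19.27 ang -1.4859 yaw -1.6834 s 0.0171 R 0.0856 z 0.2143  fx 3.6 fy -2.5 fz 1.5
t19.52 ang -1.4959 yaw -1.6934 s 0.0171 R 0.0856 z 0.2143  fx 3.6 fy -2.6 fz 0.5
t19.77 ang -1.5060 yaw -1.7033 s 0.0171 R 0.0856 z 0.2143  fx 3.3 fy -2.2 fz 0.6
t20.02 ang -1.5161 yaw -1.7133 s 0.0171 R 0.0856 z 0.2143  fx 4.1 fy -2.9 fz 0.3
t20.27 ang -1.5260 yaw -1.7233 s 0.0171 R 0.0856 z 0.2143  fx 3.0 fy -2.5 fz 1.1
t20.52 ang -1.5360 yaw -1.7333 s 0.0171 R 0.0856 z 0.2143  fx 3.4 fy -1.1 fz -0.1
t20.77 ang -1.5459 yaw -1.7433 s 0.0171 R 0.0856 z 0.2143  fx 3.7 fy -3.4 fz 0.0
t21.02 ang -1.5561 yaw -1.7533 s 0.0171 R 0.0856 z 0.2143  fx 3.8 fy -2.5 fz 0.1
t21.27 ang -1.5661 yaw -1.7633 s 0.0171 R 0.0856 z 0.2143  fx 3.4 fy -1.8 fz 0.8
t21.52 ang -1.5762 yaw -1.7734 s 0.0171 R 0.0856 z 0.2143  fx 3.7 fy -2.4 fz 1.2
t21.77 ang -1.5862 yaw -1.7833 s 0.0171 R 0.0856 z 0.2143  fx 3.9 fy -2.2 fz 1.2
t22.02 ang -1.5963 yaw -1.7933 s 0.0171 R 0.0856 z 0.2143  fx 4.7 fy -2.4 fz 0.7
t22.27 ang -1.6064 yaw -1.8033 s 0.0171 R 0.0856 z 0.2143  fx 3.0 fy -2.4 fz 1.1
t22.52 ang -1.6144 yaw -1.8133 s 0.0173 R 0.0856 z 0.2143  fx 4.4 fy -2.7 fz -0.1
t22.77 ang -1.6172 yaw -1.8234 s 0.0179 R 0.0856 z 0.2145  fx 8.6 fy -3.2 fz -1.1
```

The touch is felt: at tip angle -1.616 the force jumped to 8.6 N and the motion stopped. Now I'll go to the handle's other side.

```bash
python3 nudge.py '0.003 0 0 0;0.007 0 -0.002 0;0.007 0 -0.036 0;-0.02 0 -0.036 0;-0.048 0 -0.036 0;-0.048 0 -0.03 0;-0.048 0 0 0;-0.048 0 0 0' >/dev/null; python3 st.py 4 && python3 nudge.py '0.004 0 0 0;0.008 0 0 0;0.011 0 0 0;0.011 0 0 0' >/dev/null; python3 st.py 4
```

```text
t23.77 ang -2.1749 yaw -1.8231 s -0.0315 R 0.0858 z 0.2126  fx -0.4 fy -0.3 fz 0.1
t24.27 ang -2.0483 yaw -1.8230 s -0.0196 R 0.0856 z 0.2145  fx 0.7 fy 0.5 fz 1.0
```

```bash
python3 nudge.py '0.001 0 0 0;0.002 0 0 0' >/dev/null; python3 st.py 4 && python3 nudge.py '0.0017 0.0003 0 -0.02;0.0034 0.0006 0 -0.04;0.0052 0.0009 0 -0.06;0.0069 0.0011 0 -0.08;0.0086 0.0013 0 -0.1;0.0104 0.0015 0 -0.12;0.0121 0.0016 0 -0.14;0.0138 0.0017 0 -0.16' >/dev/null; python3 st.py 7 && python3 nudge.py '0.0017 0.0003 0 -0.02;0.0034 0.0006 0 -0.04;0.0052 0.0009 0 -0.06;0.0069 0.0011 0 -0.08;0.0086 0.0013 0 -0.1;0.0104 0.0015 0 -0.12;0.0121 0.0016 0 -0.14;0.0138 0.0017 0 -0.16' >/dev/null; python3 st.py 7 && python3 nudge.py '0.0017 0.0003 0 -0.02;0.0034 0.0006 0 -0.04;0.0052 0.0009 0 -0.06;0.0069 0.0011 0 -0.08;0.0086 0.0013 0 -0.1;0.0104 0.0015 0 -0.12;0.0121 0.0016 0 -0.14;0.0138 0.0017 0 -0.16' >/dev/null; python3 st.py 7
```

```text
t24.52 ang -2.0291 yaw -1.8230 s -0.0179 R 0.0856 z 0.2144  fx 0.8 fy 0.9 fz 0.7
t25.52 ang -1.8689 yaw -1.6617 s -0.0180 R 0.0856 z 0.2143  fx -1.0 fy 0.1 fz 0.5
t26.52 ang -1.7106 yaw -1.5017 s -0.0181 R 0.0855 z 0.2142  fx -3.6 fy -0.3 fz 0.3
t27.52 ang -1.5498 yaw -1.3416 s -0.0180 R 0.0854 z 0.2143  fx -3.5 fy 2.7 fz 0.5
```

```bash
python3 nudge.py '0.0017 0.0003 0 -0.02;0.0034 0.0006 0 -0.04;0.0052 0.0009 0 -0.06;0.0069 0.0011 0 -0.08;0.0086 0.0013 0 -0.1;0.0104 0.0015 0 -0.12;0.0121 0.0016 0 -0.14;0.0138 0.0017 0 -0.16' >/dev/null; python3 st.py 7 && python3 nudge.py '0.0017 0.0003 0 -0.02;0.0034 0.0006 0 -0.04;0.0052 0.0009 0 -0.06;0.0069 0.0011 0 -0.08;0.0086 0.0013 0 -0.1;0.0104 0.0015 0 -0.12;0.0121 0.0016 0 -0.14;0.0138 0.0017 0 -0.16' >/dev/null; python3 st.py 7 && python3 nudge.py '0.0017 0.0003 0 -0.02;0.0034 0.0006 0 -0.04;0.0052 0.0009 0 -0.06;0.0069 0.0011 0 -0.08;0.0086 0.0013 0 -0.1;0.0104 0.0015 0 -0.12;0.0121 0.0016 0 -0.14;0.0138 0.0017 0 -0.16' >/dev/null; python3 st.py 7&& python3 nudge.py '0.0017 0.0003 0 -0.02;0.0034 0.0006 0 -0.04;0.0052 0.0009 0 -0.06;0.0069 0.0011 0 -0.08;0.0086 0.0013 0 -0.1;0.0104 0.0015 0 -0.12;0.0121 0.0016 0 -0.14;0.0138 0.0017 0 -0.16' >/dev/null; python3 st.py 7 && python3 nudge.py '0.0017 0.0003 0 -0.02;0.0034 0.0006 0 -0.04;0.0052 0.0009 0 -0.06;0.0069 0.0011 0 -0.08;0.0086 0.0013 0 -0.1;0.0104 0.0015 0 -0.12;0.0121 0.0016 0 -0.14;0.0138 0.0017 0 -0.16' >/dev/null; python3 st.py 7
```

```text
t28.52 ang -1.3901 yaw -1.1816 s -0.0181 R 0.0853 z 0.2143  fx -3.7 fy 2.2 fz 0.4
t29.52 ang -1.2309 yaw -1.0217 s -0.0181 R 0.0852 z 0.2143  fx -3.5 fy 2.6 fz 0.6
t30.52 ang -1.0707 yaw -0.8616 s -0.0181 R 0.0851 z 0.2143  fx -3.7 fy 2.8 fz 0.4
t31.52 ang -0.9107 yaw -0.7017 s -0.0180 R 0.0850 z 0.2143  fx -4.7 fy 2.2 fz 1.4
t32.52 ang -0.7503 yaw -0.5417 s -0.0180 R 0.0850 z 0.2143  fx -3.8 fy 2.2 fz 0.8
```

```bash
python3 nudge.py '-0.003 0 0 0;-0.007 0 -0.002 0;-0.007 0 -0.036 0;0.02 0.0005 -0.036 0;0.048 0.0005 -0.036 0;0.048 0.0005 -0.03 0;0.048 0.0005 0 0;0.048 0.0005 0 0' >/dev/null; python3 st.py 4 && python3 nudge.py '-0.004 0 0 0;-0.008 0 0 0;-0.011 0 0 0;-0.012 0 0 0;-0.012 0 0 0' >/dev/null; python3 st.py 4
```

```text
t33.52 ang -0.2136 yaw -0.5435 s 0.0289 R 0.0843 z 0.2122  fx -1.0 fy -0.1 fz 0.2
t34.15 ang -0.3363 yaw -0.5431 s 0.0179 R 0.0855 z 0.2144  fx -0.0 fy 0.1 fz -0.4
```

```bash
python3 nudge.py '-0.0017 0.0003 0 0.02;-0.0034 0.0006 0 0.04;-0.0052 0.0009 0 0.06;-0.0069 0.0011 0 0.08;-0.0086 0.0013 0 0.1;-0.0104 0.0015 0 0.12;-0.0121 0.0016 0 0.14;-0.0138 0.0017 0 0.16' >/dev/null; python3 st.py 7 && python3 nudge.py '-0.0017 0.0003 0 0.02;-0.0034 0.0006 0 0.04;-0.0052 0.0009 0 0.06;-0.0069 0.0011 0 0.08;-0.0086 0.0013 0 0.1;-0.0104 0.0015 0 0.12;-0.0121 0.0016 0 0.14;-0.0138 0.0017 0 0.16' >/dev/null; python3 st.py 7 && python3 nudge.py '-0.0017 0.0003 0 0.02;-0.0034 0.0006 0 0.04;-0.0052 0.0009 0 0.06;-0.0069 0.0011 0 0.08;-0.0086 0.0013 0 0.1;-0.0104 0.0015 0 0.12;-0.0121 0.0016 0 0.14;-0.0138 0.0017 0 0.16' >/dev/null; python3 st.py 7 && python3 nudge.py '-0.0017 0.0003 0 0.02;-0.0034 0.0006 0 0.04;-0.0052 0.0009 0 0.06;-0.0069 0.0011 0 0.08;-0.0086 0.0013 0 0.1;-0.0104 0.0015 0 0.12' >/dev/null; python3 st.py 7 && python3 nudge.py '0 0 0 0;0 0 0 0' >/dev/null; python3 st.py 7
```

```text
t35.15 ang -0.4963 yaw -0.7043 s 0.0180 R 0.0854 z 0.2143  fx -0.4 fy 0.4 fz 0.5
t36.15 ang -0.6514 yaw -0.8643 s 0.0184 R 0.0852 z 0.2144  fx 3.3 fy -1.2 fz -0.1
t37.15 ang -0.8155 yaw -1.0243 s 0.0180 R 0.0851 z 0.2143  fx 2.9 fy -2.7 fz 0.8
t37.90 ang -0.9364 yaw -1.1444 s 0.0180 R 0.0852 z 0.2143  fx 3.3 fy -2.2 fz 0.5
t38.15 ang -0.9382 yaw -1.1429 s 0.0177 R 0.0853 z 0.2143  fx 0.7 fy -0.5 fz 0.8
```

```bash
python3 nudge.py '-0.0017 0.0003 0 0.02;-0.0034 0.0006 0 0.04;-0.0052 0.0009 0 0.06;-0.0052 0.0009 0 0.06' >/dev/null; python3 st.py 7
```

```text
t38.65 ang -0.9987 yaw -1.2035 s 0.0177 R 0.0852 z 0.2143  fx 1.2 fy -1.0 fz 0.7
```

```bash
python3 nudge.py '-0.0007 0.00013 0 0.008;-0.0015 0.0003 0 0.017;-0.0015 0.0003 0 0.017' >/dev/null; python3 st.py 7
```

```text
t39.02 ang -1.0141 yaw -1.2202 s 0.0178 R 0.0852 z 0.2143  fx 4.1 fy -0.8 fz 1.4
```

```bash
python3 nudge.py '0.003 0 0 0;0.008 0 0 0;0.009 0 -0.03 0;0.009 0 -0.085 0;0.009 0 -0.085 0;0.009 0 -0.085 0;0.009 0 -0.085 0' >/dev/null; python3 st.py 7;python3 - <<'E'
from h import *
c=cam.calibration("wrist");im=cam.camera("wrist")[:,:,::-1];cv2.imwrite("pics/w2.png",im);np.save("c2.npy",c,allow_pickle=True)
E
```

```text
t39.90 ang -0.9178 yaw -1.2201 s 0.0265 R 0.0850 z 0.2979  fx -0.1 fy 0.2 fz 0.6
```

View pics/w2.png

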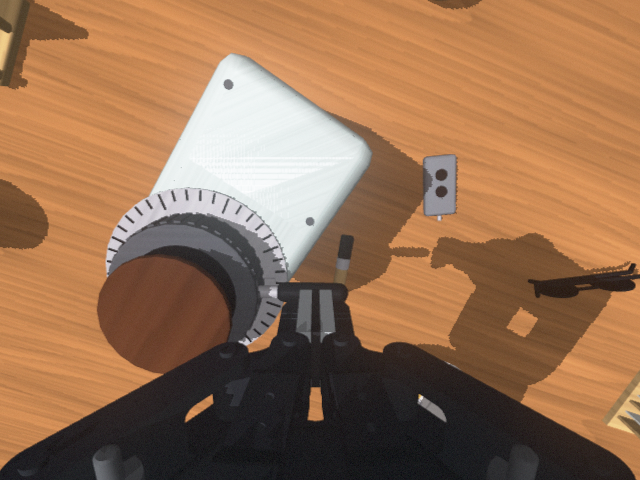

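The wrist view shows the handle level at rows 291–293, from column 266 to 346. The finger is free of it and nothing else has been disturbed. I'll check the handle's azimuth.

Run:
```python
from h import *
c=np.load("c2.npy",allow_pickle=True).item()
a,b=ray(c,346,292,.227)[:2],ray(c,266,293,.227)[:2]
A=np.array([.5416,-.0117]);print(a,b)
for p in(a,b): d=p-A;print(np.hypot(*d),np.arctan2(d[1],d[0]))
p1,p2=np.array([.6238,-.0776]),np.array([.5818,-.0445]);d1,d2=p1-p2,a-b
k=np.linalg.solve(np.c_[d1,-d2],b-p2);print("axis",p2+k[0]*d1)
# sensitivity: collar turn between touch and final tip positions for other axis guesses
P=lambda ang,s,R: A+np.hypot(s,R)*np.array([np.cos(ang),np.sin(ang)])
t,f=P(-1.6165,.0176,.0856),P(-1.0141,.0178,.0852)
for e in([0,0],[.002,0],[-.002,0],[0,.002],[0,-.002]):
    q=[np.arctan2(*(p-A-e)[::-1])-np.arcsin(.0175/np.hypot(*(p-A-e))) for p in(t,f)];print(e,q[1]-q[0],q[1])
```

```text
[ 0.5772 -0.1092] [ 0.5583 -0.06  ]
0.10375623377624342 -1.2209733234172673
0.05110930154867881 -1.2370928008880473
axis [ 0.5397 -0.0113]
[0, 0] 0.6015754936171234 -1.2165379262651503
[0.002, 0] 0.6019143479458389 -1.2387663717752677
[-0.002, 0] 0.6006252883301717 -1.194766718414872
[0, 0.002] 0.5880187947910935 -1.22450610580339
[0, -0.002] 0.6157426066772285 -1.2082251811794968
```

```bash
python3 -c "
from rig import bot, cam, probe_bus
print(bot.finish_job())"
```

```text
the job is handed in; nothing more can be done
None
```

The grinder is set and the job handed in: I felt the burrs touch, opened the collar about 1.27 rad (burr about 0.97 rad), then pushed it back finer to 0.60 ± 0.015 rad coarser than touch (four divisions). The play is taken up finer, the highest push I read was about 9 N, and at about 40 s of robot time the arm was clear of everything.

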